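Lens module light test

ROBOT

A 6-joint arm with a two-finger parallel gripper is mounted at the origin on the work surface. World frame = base frame: x ahead of the robot, y to its left, z up, the work surface at z = 0. Lengths are in m, angles in rad, forces in N, time in s.
With the tool pointing down it reaches from about 0.35 to 0.725 m from the base axis. Payload 6 kg.
Tool frame: the origin (TCP) lies at the very end of the fingers, on their centre line; the grasp point (between the pads) lies 19 mm behind it; z points along the fingers, y is the line along which they close (so a half turn about z gives the same grasp; the last joint's range is limited). The gripper opens to 85 mm and grips with 20 to 120 N. Pads are 22 mm wide; open, the fingers measure 114 mm over their backs; the gripper's body (76 mm by 85 mm) begins 54 mm behind the grasp point. The pads swing forward as they close: fully open they stand 13 mm farther back than shut.
Start: joints at [0.334, 0.04, 0.085, 0, -1.615, -0.334], TCP at [0.6, 0, 0.231] pointing down, gripper open.
Joint ranges: [-2.56, 2.56], [-1.29, 2.01], [-1.08, 1.49], [-3.29, 1.98], [-2.81, -0.18], [-2.99, 2.99]. Speed limits (rad/s): [2.57, 2.57, 3.01, 3.14, 3.14, 3.14].

INTERFACE

Orientations are given as a rotation vector (axis times angle).
In Python, from plant import bot, imaging, hand_in gives the robot as it stands.
- The arm moves only by the tool jog_arm, never from a script. Its argument "deltas" is one flat list of numbers, 7 for each row, row after row: the shift along the world's x, y, z in cm, then the turn, a rotation vector about the world's x, y, z in rad, then the closure, from 0 (fully open) to 1 (shut). A call has exactly 10 rows; each row shifts and turns the commanded pose from where the row before left it; what a row does not reach is not made up. A row lasts 1/10 s, in which the tool goes at most 50 mm and 8.59 degrees, less where a joint would pass 70% of its speed; a pose out of reach is approached as far as the arm can. A call is refused whole if a number of a shift passes 5 or a number of a turn 0.15, either way. A call with a gripper value outside its range is refused whole. The fingers move at their own pace and stop on an object; "force" is the grip in N (left out, the last holds). Time passes only in rows, so rows that do not move let the fingers close, or fill a call up. It gives the time, the measured TCP pose, the force, the opening and the grip force at its end, in the units of the state.
- bot.state(): the state, without advancing time (a new reading comes with each control period).
- imaging.camera(name): name is "scene" or "side" or "wrist"; returns the picture (400x640x3 uint8, red, green, blue); there is no depth.
- imaging.camera_info(name): a dict with "fx", "fy", "cx", "cy" (pixels), "k1" (the pictures are not rectified: a ray, as slopes to the right and down, at radius r is drawn at 1 + k1 r^2 times it, then the intrinsics apply), "position" and "rotation" of the camera in the world. Camera axes: x right, y up, looking along -z (the intrinsics and any distortion apply to the point x, -y, -z); pixel columns grow to the right and rows downward; lengths in m; the calibration is good to about 2 mm. A picture is of the moment at which its call begins: read the wrist's pose just before it. camera_info takes no time and is no camera call; for the wrist camera it gives the pose at the moment of the call.
- hand_in(): hands the job in; it is judged then, once.
The state is a dict: "clock": time; "qpos": joint angles; "qd": joint speeds; "tau": joint torques, N m; "tool_pos": TCP position; "tcp_rot": TCP orientation; "wrist_force": force on the tool from outside, world axes, zero at the start; "wrist_torque": the same for the moment, N m; "finger_gap": opening from 0.0 (shut) to 1.0 (fully open); "gripper_force": force on a finger pad.
Only numpy, scipy, OpenCV 4.12 (cv2) and the standard library are available. Lean on these libraries where they do the work, as an engineer would, in place of code of your own. Each camera call takes 0.05 s, during which the arm holds its last target. There are 200 camera calls.

TASK

Run the light test on the camera lens modules: load every module from the black tray upright into a nest of the test fixture, one per nest, and press each one down until it is fully home, its plate no longer proud of the fixture. Only then pull the red switch knob up to its stop to turn the light on, roll the thumbwheel with a fingertip to level 6 (the green band under the red index) and leave it so for five seconds. Then push the switch fully back in, leaving the wheel at 6, the modules seated and the other things on the bench undisturbed.

Things in the scene. Friction and masses are not known exactly. Their poses are not given: they have to be found in the camera images.
- lens0 (a point): lens module (may be absent): square beige plate 44 x 44 x 8 mm, on its middle a round black barrel 30 mm across and 34 mm tall (easily gripped from above); whole height 42 mm, about 90 g. The point is its centre, 21 mm above its underside and 21 mm below the barrel's top; x and y run along the plate's edges, z up the barrel. Starts upright in the black tray.
- lens1 (a point): lens module (may be absent): square beige plate 44 x 44 x 8 mm, on its middle a round black barrel 30 mm across and 34 mm tall (easily gripped from above); whole height 42 mm, about 90 g. The point is its centre, 21 mm above its underside and 21 mm below the barrel's top; x and y run along the plate's edges, z up the barrel. Starts upright in the black tray.
- lens2 (a point): lens module (may be absent): square beige plate 44 x 44 x 8 mm, on its middle a round black barrel 30 mm across and 34 mm tall (easily gripped from above); whole height 42 mm, about 90 g. The point is its centre, 21 mm above its underside and 21 mm below the barrel's top; x and y run along the plate's edges, z up the barrel. Starts upright in the black tray.
- lens3 (a point): lens module (may be absent): square beige plate 44 x 44 x 8 mm, on its middle a round black barrel 30 mm across and 34 mm tall (easily gripped from above); whole height 42 mm, about 90 g. The point is its centre, 21 mm above its underside and 21 mm below the barrel's top; x and y run along the plate's edges, z up the barrel. Starts upright in the black tray.
- nest0 (a point): centre of the mouth of a square nest (48 x 48 mm) of the fixture, level with its top face, 22 mm above the table; x, y along the nest's edges. In it a green seat, at first 3 mm down, carries a module 5 mm proud. Pressing the module with over 6 N (12 N is ample) sinks both 6 mm to a hard stop; friction keeps them there, the module's centre then 34 mm above the table.
- nest1 (a point): centre of the mouth of a square nest (48 x 48 mm) of the fixture, level with its top face, 22 mm above the table; x, y along the nest's edges. In it a green seat, at first 3 mm down, carries a module 5 mm proud. Pressing the module with over 6 N (12 N is ample) sinks both 6 mm to a hard stop; friction keeps them there, the module's centre then 34 mm above the table.
- nest2 (a point): centre of the mouth of a square nest (48 x 48 mm) of the fixture, level with its top face, 22 mm above the table; x, y along the nest's edges. In it a green seat, at first 3 mm down, carries a module 5 mm proud. Pressing the module with over 6 N (12 N is ample) sinks both 6 mm to a hard stop; friction keeps them there, the module's centre then 34 mm above the table.
- nest3 (a point): centre of the mouth of a square nest (48 x 48 mm) of the fixture, level with its top face, 22 mm above the table; x, y along the nest's edges. In it a green seat, at first 3 mm down, carries a module 5 mm proud. Pressing the module with over 6 N (12 N is ample) sinks both 6 mm to a hard stop; friction keeps them there, the module's centre then 34 mm above the table.
- fixture: test fixture: aluminium block 166 x 166 mm, 22 mm high, fixed; origin mid-underside, axes along its edges. Four nests at x, y = +-39 mm; any module fits any nest, at any quarter turn. A seated module's plate lies 1 mm below the top face. Along its far edge (x = 84 to 102 mm) runs a light strip 35 mm high.
- tray: open black tray 220 x 220 mm, fixed, walls 22 mm high and 5 mm thick, floor 5 mm thick; origin mid-underside, axes along its edges. The modules start in it at about x, y = +-46 mm.
- console: light console: grey box 150 (x) x 210 (y) x 60 mm high, fixed; origin mid-underside, its -x side faces the robot. On top: thumbwheel at y = -55 mm; beside it, turning with it, a drum of coloured bands, one a level (0 blue, 1 to 9 white and grey by turns, 6 green, 10 red), read where a fixed red index points at the drum's top; red switch knob at y = +60 mm.
- dimmer (a joint): thumbwheel, rad: 0 is level 0, a click (level) is 0.349 rad, level 6 is 2.094; stops at 0 and 3.49. Starts between levels 0 and 3. Grows as the wheel's top is rolled to the console's +x, away from the robot. At level 6 the middle of the green band is at the red index, on top. Does not snap: friction (about 1 N at the rim) holds it where it is left.
- wheel_top (a point): highest point of the thumbwheel's knurled rim, 72 mm above the table, fixed to the console, with its axes. The wheel is 60 mm across, 16 mm wide (along y), its axle 30 mm below this point; its rim stands 12 mm out of the console. A click is 10.5 mm at the rim; a fingertip pressed on it with about 5 N drags it round. Beside it (y = 25 to 29 mm from here) stands the red index, 70 mm above the table.
- switch (a joint): push-pull light switch, m: 0 pushed in (off), 0.014 pulled straight up to its stop (on). Friction of 5 N holds it wherever it is left.
- switch_head (a point): centre of the switch's red knob head, a disc 28 mm across and 18 mm high on a 10 mm stem; moves with it. Pushed in, it is 83 mm above the table, with a 10 mm gap below the head to a steel collar 34 mm across.
- driver: bystander, to be left alone: small screwdriver, 150 mm long, lying near the robot; origin at its underside
- dustcap: bystander, to be left alone: blue plastic lens cap, disc 34 mm across, 12 mm high; origin at its underside (on its middle)
- cleaner: bystander, to be left alone: white cleaner bottle, 54 mm across, 130 mm high; origin at its underside (on its middle)
- screwjar: bystander, to be left alone: small clear screw jar, 56 mm across, 60 mm high; origin at its underside (on its middle)
- tape: bystander, to be left alone: yellow roll of tape lying flat, 84 mm across, 20 mm high; origin at its underside (on its middle)
- carrier: bystander, to be left alone: flat beige carrier plate 90 x 50 x 6 mm; origin at its underside (on its middle)

How it is judged:
On the way, in this order (a step that is already met when the one before it is completed fails the run):
1. every module stands in a nest, pressed fully home, with the light still off ((horizontal distance between lens0 and nest0 below 0.005 m or horizontal distance between lens0 and nest1 below 0.005 m or horizontal distance between lens0 and nest2 below 0.005 m or horizontal distance between lens0 and nest3 below 0.005 m) and height (world z) of lens0 between 0.03 and 0.0365 m and angle between each of lens0, lens1, lens2, lens3's own z axis and vertical below 0.08 rad and (horizontal distance between lens1 and nest0 below 0.005 m or horizontal distance between lens1 and nest1 below 0.005 m or horizontal distance between lens1 and nest2 below 0.005 m or horizontal distance between lens1 and nest3 below 0.005 m) and height (world z) of lens1 between 0.03 and 0.0365 m and (horizontal distance between lens2 and nest0 below 0.005 m or horizontal distance between lens2 and nest1 below 0.005 m or horizontal distance between lens2 and nest2 below 0.005 m or horizontal distance between lens2 and nest3 below 0.005 m) and height (world z) of lens2 between 0.03 and 0.0365 m and (horizontal distance between lens3 and nest0 below 0.005 m or horizontal distance between lens3 and nest1 below 0.005 m or horizontal distance between lens3 and nest2 below 0.005 m or horizontal distance between lens3 and nest3 below 0.005 m) and height (world z) of lens3 between 0.03 and 0.0365 m and value of joint switch below 0.0025 m), for 0.2 s.
2. the switch is pulled out to its stop (value of joint switch above 0.0115 m), for 0.2 s.
3. with the light on, the wheel stands at level 6 for five seconds (value of joint switch above 0.0115 m and value of joint dimmer between 1.95442 and 2.23442 rad), for 4.7 s.
4. the switch is pushed fully back in (value of joint switch below 0.0025 m), for 0.2 s.
At the end, for the whole second after the job is handed in: every module present is upright in a nest (within 5 mm of its centre) and pressed home (its centre below 36.5 mm), the wheel stands within 0.4 of a click (0.14 rad) of level 6, and the switch is pushed in to within 2.5 mm (all of step 1 and value of joint dimmer between 1.95442 and 2.23442 rad); the robot touches nothing.
It fails at once if a bystander is moved by more than 40 mm (distance of any of driver, dustcap, cleaner, screwjar, tape, carrier from where it was at the start of the episode above 0.04 m).
Of module0, module1, module2, module3 only 2 to 4 are there at a start; the rules pass over those that are not, and their reading is None.
At some moment in a run one of module0, module1, module2, module3 may be knocked a few centimetres aside while the robot is not near it.
Once in a run the grip may slacken for a moment while it holds something.
It also fails if it takes over 210 s, if anything falls off the work surface, if the arm or the gripper's body presses on something with over 40 N, if the wrist force passes 120 N, or if a joint passes its speed limit or range.

## Working session

There is one attempt and no reset: what is moved stays moved. The work goes in short steps, Python scripts to look and compute and a tool call to move; the robot and the scene stay as the last step left them, time stands still between calls to the robot, and variables do not carry over. Pictures are saved under pics/ and viewed, at most 17 in all, crops included, and the job is handed in when it is done.

Besides the shell and the picture viewer there is one more tool, called after "Emit:" as a command line: name --argument value ..., lists and objects as JSON in quotes. jog_arm: Moves the arm, as the interface text tells. Its arguments: {"type":"object","properties":{"deltas":{"type":"array"},"force":{"type":"number"}},"required":["deltas"]}

```bash
ls; mkdir -p pics
cat > h.py <<'E'
import numpy as np, cv2
from plant import bot, imaging, hand_in
def snap(name,fn=None):
    info=imaging.camera_info(name); im=imaging.camera(name)
    if fn: cv2.imwrite('pics/'+fn,im[:,:,::-1])
    return im,info
def ray(info,u,v):
    p=np.array([(u-info['cx'])/info['fx'],(v-info['cy'])/info['fy']]); q=p.copy()
    for _ in range(20): q=p/(1+info['k1']*(q@q))
    R=np.array(info['rotation']); 
    if R.shape!=(3,3): R=cv2.Rodrigues(R.astype(float))[0]
    return np.array(info['position']),R@np.array([q[0],-q[1],-1])
def onz(info,u,v,z):
    o,d=ray(info,u,v); return o+d*(z-o[2])/d[2]
def proj(info,P):
    R=np.array(info['rotation'])
    if R.shape!=(3,3): R=cv2.Rodrigues(R.astype(float))[0]
    c=R.T@(np.array(P)-np.array(info['position'])); q=np.array([c[0],-c[1]])/-c[2]; q=q*(1+info['k1']*(q@q))
    return q[0]*info['fx']+info['cx'],q[1]*info['fy']+info['cy']
E
python3 - <<'E'
from h import *
s=bot.state(); print(s)
ims=[]
for n in ['scene','side','wrist']:
    im,i=snap(n,n+'0.png'); print(n,i)
E
```

```text
pics
{'clock': 0.0, 'qpos': array([ 3.33693008e-01,  4.08274820e-02,  8.37979805e-02, -4.79437960e-04,
       -1.61549055e+00, -3.33692259e-01]), 'qd': array([ 0.00042688,  0.00019379, -0.00180187,  0.00077321, -0.00109618,
       -0.0001733 ]), 'tau': array([-7.27207535e-04, -3.68200672e+01,  3.47413230e+01,  6.93227157e+00,
       -5.48646509e-03, -9.47124363e-06]), 'tool_pos': array([5.99670576e-01, 8.35689917e-05, 2.30259827e-01]), 'tcp_rot': array([ 2.22051646e+00, -2.22046815e+00, -1.85800231e-03]), 'wrist_force': array([0.30636204, 0.26539823, 1.09267102]), 'wrist_torque': array([ 0.02747811,  0.03692532, -0.02434029]), 'gripper_force': 0.0, 'finger_gap': 1.002306093496757}
scene {'fx': 509.19464684561234, 'fy': 509.19464684561234, 'cx': 318.03032266146903, 'cy': 193.5100041577794, 'k1': -0.15100076001947355, 'position': array([ 1.42417879, -0.53585719,  0.8504353 ]), 'rotation': array([0.84030334, 0.45609896, 0.93931972])}
side {'fx': 431.87410633312334, 'fy': 431.87410633312334, 'cx': 322.00171821349505, 'cy': 199.9214206048907, 'k1': -0.055333320442757614, 'position': array([0.51962477, 0.79207813, 0.87086437]), 'rotation': array([ 0.04216579, -1.1699774 , -2.81341695])}
wrist {'fx': 339.63711353372264, 'fy': 339.63711353372264, 'cx': 320.60650083670305, 'cy': 198.30962888739725, 'k1': -0.029109094512369618, 'position': array([ 0.60031797, -0.08007961,  0.37249853]), 'rotation': array([ 2.55677987e-03, -4.93923982e-01,  3.10245456e+00])}
```

View pics/scene0.png

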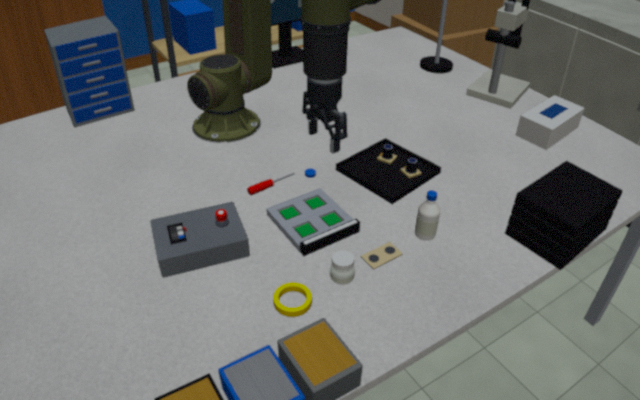

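View pics/side0.png

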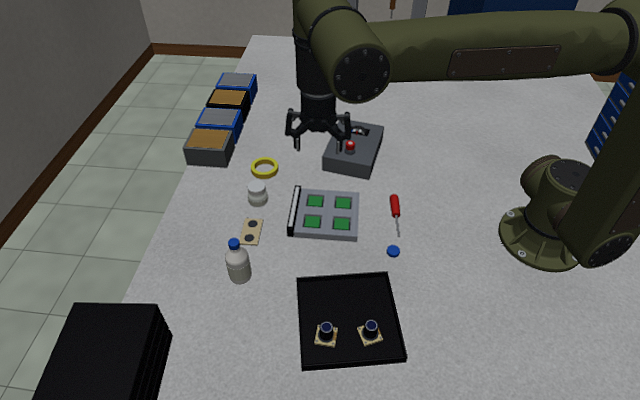

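View pics/wrist0.png

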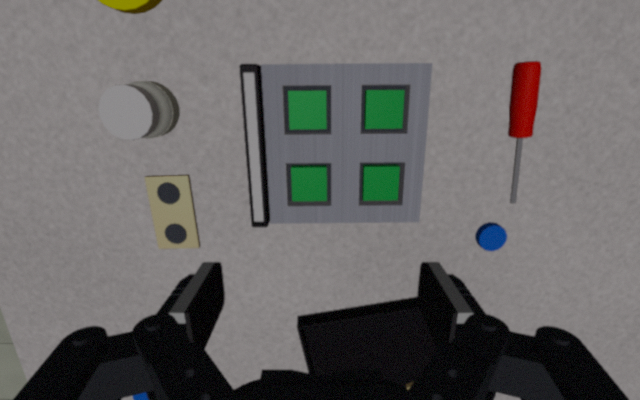

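Scene and side show two modules in the tray (side ≈ (326,332) and (371,331)). The fixture's four green seats are clear in the wrist view (307,110), (385,108), (309,185), (382,184). The console is at side (352,150), its red knob at (350,146). Next I measure them all.

```bash
cat > m.py <<'E'
from h import *
def blobs(im,f,amin=40):
    hsv=cv2.cvtColor(im,cv2.COLOR_RGB2HSV); m=f(hsv).astype(np.uint8)
    c,_=cv2.findContours(m,cv2.RETR_EXTERNAL,cv2.CHAIN_APPROX_NONE)
    return [x for x in c if cv2.contourArea(x)>=amin]
green=lambda h:(h[...,0]>45)&(h[...,0]<80)&(h[...,1]>120)&(h[...,2]>50)
red=lambda h:((h[...,0]<8)|(h[...,0]>172))&(h[...,1]>150)&(h[...,2]>70)
beige=lambda h:(h[...,0]>14)&(h[...,0]<32)&(h[...,1]>40)&(h[...,1]<180)&(h[...,2]>90)
def cen(c):
    M=cv2.moments(c); return M['m10']/M['m00'],M['m01']/M['m00']
def rect(info,c,z):
    P=np.array([onz(info,*p[0],z)[:2] for p in c]).astype(np.float32)*1000
    return cv2.minAreaRect(P)
E
python3 - <<'E'
from m import *
for n in ['wrist','side','scene']:
    im=cv2.imread(f'pics/{n}0.png')[:,:,::-1].copy(); i=imaging.camera_info(n)
    print(n)
    for c in blobs(im,green): print(' green',np.round(cen(c)),np.round(onz(i,*cen(c),.019),4),np.round(np.hstack([np.ravel(k) for k in rect(i,c,.019)]),1))
    for c in blobs(im,red): print(' red',np.round(cen(c),1),cv2.contourArea(c),np.round(onz(i,*cen(c),.083),4))
    if n!='wrist':
        for c in blobs(im,beige,20): print(' beige',np.round(cen(c),1),cv2.contourArea(c),np.round(onz(i,*cen(c),.013),4),np.round(np.hstack([np.ravel(k) for k in rect(i,c,.013)]),1))
im=cv2.imread('pics/side0.png')
a=cv2.resize(im[260:380,280:420],None,fx=4,fy=4,interpolation=cv2.INTER_CUBIC)
b=cv2.resize(im[110:190,310:400],None,fx=4,fy=4,interpolation=cv2.INTER_CUBIC)
o=np.zeros((480,560,3),np.uint8);o[:]=a
cv2.imwrite('pics/c1.png',o);cv2.imwrite('pics/c2.png',b)
E
```

```text
wrist
 green [309. 183.] [0.6128 0.0182 0.019 ] [613.   18.9  39.2  38.2  90. ]
 green [380. 183.] [0.5352 0.0177 0.019 ] [5.353e+02 1.780e+01 3.950e+01 3.920e+01 1.000e-01]
 green [307. 109.] [ 0.6133 -0.0591  0.019 ] [613.6 -58.7  38.4  38.6  90. ]
 green [384. 109.] [ 0.5359 -0.0598  0.019 ] [ 5.359e+02 -5.980e+01  3.930e+01  3.840e+01  2.000e-01]
 red [524.6  98.5] 1669.5 [ 0.4307 -0.0725  0.083 ]
side
 green [341. 224.] [0.5348 0.0228 0.019 ] [535.4  22.2  37.3  39.    3.2]
 green [312. 222.] [0.6126 0.0234 0.019 ] [6.125e+02 2.300e+01 3.940e+01 3.850e+01 2.000e-01]
 green [343. 203.] [ 0.5361 -0.0556  0.019 ] [536.4 -55.5  36.3  38.7   3.1]
 green [315. 201.] [ 0.6135 -0.0547  0.019 ] [613.6 -55.3  38.1  39.8  89. ]
 red [394.5 204.3] 128.0 [ 0.4017 -0.0008  0.083 ]
 beige [367.5 336.9] 95.5 [0.4567 0.338  0.013 ] [452.9 328.8  43.6  44.7  24.1]
 beige [325.5 338.6] 117.5 [0.5461 0.3509 0.013 ] [546.5 343.   44.2  44.8  86.4]
 beige [250.6 231.3] 435.5 [0.7694 0.0699 0.013 ] [769.6  68.6  48.6  90.3   1.8]
 beige [264.3 165.9] 332.5 [ 0.7844 -0.1939  0.013 ] [ 786.2 -196.7   80
[... 960 characters left out ...]
386.5 158.3] 48.5 [0.4604 0.319  0.013 ] [453.9 325.1  48.   47.9  26.1]
 beige [189.1  72.1] 37.0 [-0.4537  0.0377  0.013 ] [-454.6   36.1   91.8   27.5   84.6]
 beige [161.4  46.8] 150.0 [-0.7959  0.0288  0.013 ] [-777.9   16.4   61.5  250.5   76.1]
 beige [296.4  34.7] 84.0 [-0.5921  0.618   0.013 ] [-595.9  623.    52.4  150.3   62.6]
 beige [199.2  50.5] 617.0 [-0.6524  0.1571  0.013 ] [-718.3  181.1  238.5  450.5   69.5]
 beige [465.3  33. ] 232.5 [-0.2162  1.3501  0.013 ] [-215.7 1386.8  405.3   74.2   88.6]
 beige [274.3  34.3] 113.5 [-0.6509  0.532   0.013 ] [-653.7  534.7   33.6  260.2   62.3]
 beige [414.9  23.6] 209.0 [-0.4374  1.2164  0.013 ] [-432.8 1214.3   64.5  369.4   85.3]
```

View pics/c1.png

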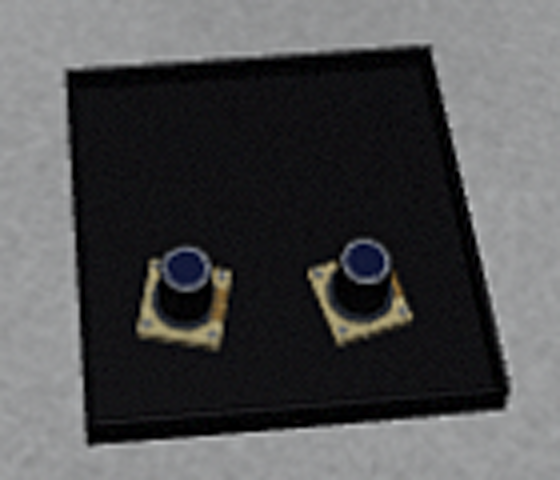

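Two modules only: A ≈ (0.5475, 0.342) with yaw about −6°, and B ≈ (0.4535, 0.326) with yaw about 25°. I'll move over the tray and look from near.

Emit:
jog_arm --deltas '[-1.2,4.5,0,0,0,0,0,-1.2,4.5,0,0,0,0,0,-1.2,4.5,0,0,0,0,0,-1.2,4.5,0,0,0,0,0,-1.2,4.5,0,0,0,0,0,-1.2,4.5,0,0,0,0,0,-1.2,4.5,0,0,0,0,0,-1.2,4.5,0,0,0,0,0,0,0,0,0,0,0,0,0,0,0,0,0,0,0]' --force 40

```text
clock: 1.15
tool_pos: [0.5034, 0.3609, 0.2304]
tcp_rot: [2.222, -2.218, 0.0]
wrist_force: [-0.7, -0.4, 0.9]
finger_gap: 1.002
gripper_force: 0.0
```

Run:
```python
from m import *
im,i=snap('wrist','w1.png'); print(bot.state()['tool_pos'])
for c in blobs(im,beige,100): print(' beige',np.round(cen(c),1),cv2.contourArea(c),np.round(np.hstack([np.ravel(k) for k in rect(i,c,.013)]),1))
blue=lambda h:(h[...,0]>105)&(h[...,0]<135)&(h[...,1]>100)&(h[...,2]>30)
for c in blobs(im,blue,60): print(' top',np.round(cen(c),1),cv2.contourArea(c),np.round(onz(i,*cen(c),.047),4))
```

```text
[0.50387787 0.35995407 0.230876  ]
 beige [283.7 140.6] 613.5 [546.1 338.8  44.3  44.3  85.6]
 beige [361.9 128.3] 534.5 [452.6 325.3  44.2  44.4  23.6]
 top [276.4 151.4] 275.5 [0.5463 0.3393 0.047 ]
 top [374.5 137.3] 291.5 [0.4522 0.3256 0.047 ]
```

View pics/w1.png

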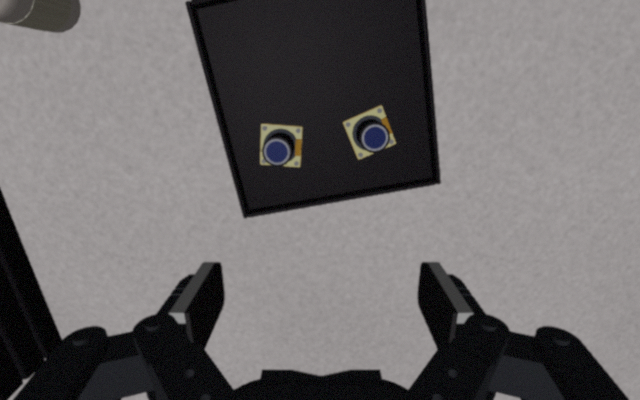

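A = (0.546, 0.340), yaw −4.4°, pixel (277,151). B = (0.4525, 0.3258), yaw +23.6°, pixel (374,137). These agree with the side and scene views, so I go to A.

Emit:
jog_arm --deltas '[2.1,-1.0,0,0,0,-0.077,0.3,2.1,-1.0,0,0,0,0,0.3,0,0,-3,0,0,0,0.3,0,0,-3,0,0,0,0.3,0,0,-3,0,0,0,0.3,0,0,-3,0,0,0,0.3,0,0,-3,0,0,0,0.3,0,0,-3,0,0,0,0.3,0,0,0,0,0,0,0.3,0,0,0,0,0,0,0.3]'

```text
clock: 2.2
tool_pos: [0.5467, 0.3389, 0.0521]
tcp_rot: [2.133, -2.306, 0.001]
wrist_force: [-0.2, -0.0, 0.7]
finger_gap: 0.706
gripper_force: 0.0
```

Emit:
jog_arm --deltas '[0,0,-1.2,0,0,0,0.3,0,0,-1.2,0,0,0,0.3,0,0,-1.0,0,0,0,0.3,0,0,0,0,0,0,1,0,0,0,0,0,0,1,0,0,0,0,0,0,1,0,0,0,0,0,0,1,0,0,0,0,0,0,1,0,0,0,0,0,0,1,0,0,0,0,0,0,1]' --force 50

```text
clock: 3.2
tool_pos: [0.546, 0.3401, 0.0174]
tcp_rot: [-2.134, 2.305, 0.0]
wrist_force: [0.0, -0.2, -0.1]
finger_gap: 0.338
gripper_force: 49.3
```

Emit:
jog_arm --deltas '[0,0,3,0,0,0,1,0,0,4,0,0,0,1,0,0,4,0,0,0,1,-0.2,-4,0,0,0,0.077,1,-0.2,-4.5,0,0,0,0,1,-0.2,-4.5,0,0,0,0,1,-0.2,-4.5,0,0,0,0,1,-0.2,-4.5,0,0,0,0,1,0,-4.5,0,0,0,0,1,0,-4.5,0,0,0,0,1]'

```text
clock: 4.2
tool_pos: [0.5356, 0.0283, 0.1276]
tcp_rot: [-2.221, 2.221, -0.0]
wrist_force: [0.9, 0.4, -1.0]
finger_gap: 0.333
gripper_force: 49.6
```

Run:
```python
from m import *
for n in ['wrist','side','scene']:
    im,i=snap(n,n+'2.png'); print(n,bot.state()['tool_pos'])
    for c in blobs(im,green): print(' green',np.round(cen(c)),np.round(np.hstack([np.ravel(k) for k in rect(i,c,.019)]),1))
    if n!='wrist':
        for c in blobs(im,beige,20): print(' beige',np.round(cen(c),1),cv2.contourArea(c),np.round(np.hstack([np.ravel(k) for k in rect(i,c,.124)]),1))
im=cv2.imread('pics/scene2.png')[90:290,180:460]
cv2.imwrite('pics/c3.png',np.vstack([cv2.resize(im,(448,320)),cv2.resize(cv2.imread('pics/wrist2.png'),(448,280))]))
```

```text
wrist [0.53529477 0.02320681 0.12785428]
 green [222. 183.] [6.122e+02 1.830e+01 3.930e+01 3.980e+01 1.000e-01]
 green [322. 182.] [5.347e+02 1.750e+01 3.850e+01 3.970e+01 1.000e-01]
 green [211.  77.] [613.  -58.4  38.   39.6  89.8]
 green [322.  76.] [535.4 -59.2  38.5  38.4   0. ]
side [0.53568396 0.02578087 0.12776321]
 green [341. 224.] [535.4  22.2  37.3  39.    3.2]
 green [312. 222.] [612.5  23.   38.2  39.8  88.8]
 green [315. 201.] [613.6 -55.3  38.1  39.8  89. ]
 beige [367.5 336.9] 99.5 [461.4 388.7  38.1  38.9  24.1]
 beige [250.5 231.4] 435.0 [737.3 162.3  42.3  78.8   1.8]
 beige [342.7 201.1] 42.5 [534.7  39.3  42.6  20.9   6.2]
 beige [264.  165.8] 337.0 [751.5 -68.8  70.   69.8   6.2]
 beige [207.2 138.3] 605.0 [ 936.8 -170.9  103.7   87.5    0. ]
 beige [227.4  96.6] 391.5 [ 936.3 -395.4   84.1  102.2   89.6]
scene [0.53587411 0.02770594 0.12758575]
 green [305. 230.] [613.  -57.2  38.6  39.1   1.8]
 green [331. 219.] [6.123e+02 2.070e+01 3.870e+01 3.680e+01 6.000e-01]
 green [289. 213.] [535.1 -59.   38.6  38.4   0.8]
 green [315. 202.] [534.1  20.4  38.4  38.1   0.8]
 beige [319.  352.9] 2561.0 [ 995.3 -258.4   86.3  105.6   89.8]
 beige [292.2 298.9] 1090.0 [ 869.7 -236.9   72.9   87.9   61.7]
 beige [381.1 255. ] 508.0 [864.3 -24.6  43.   76.2   1. ]
 beige [317.1 172.7] 67.5 [539.5  23.4  43.4  48.9  88.5]
 beige [386.3 158.3] 47.0 [581.6 210.5  39.5  41.9  25.2]
 beige [189.2  72.1] 38.0 [-205.9  -39.7   78.5   30.4   81.1]
 beige [161.3  46.9] 151.5 [-481.2  -58.    53.3  227.2   76.1]
 beige [293.7  34.3] 41.5 [-334.4  457.    20.7  130.3   60.4]
 beige [191.2  54.7] 452.0 [-432.9   73.4  178.8  376.7   71.5]
 beige [271.1  34.9] 227.0 [-380.7  378.    57.7  234.6   63. ]
 beige [465.4  33. ] 248.5 [  -2.3 1143.   373.8   75.5   89. ]
 beige [415.2  23.8] 212.0 [-186.1  980.5   59.5  319.2   83.6]
```

View pics/c3.png

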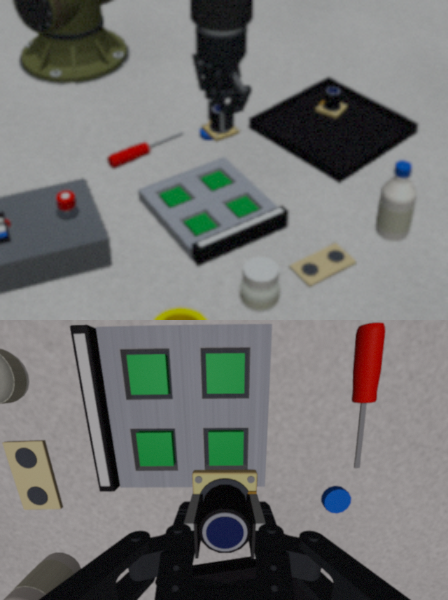

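The wrist view shows the held module square to the fixture (plate edge at about x 276–367, y 216). Now the offset between plate and nest in that same view.

Run:
```python
from m import *
im,i=snap('wrist','w3.png'); s=bot.state(); z=s['tool_pos'][2]-.0044; print(s['tool_pos'],s['wrist_force'])
beige2=lambda h:(h[...,0]>12)&(h[...,0]<34)&(h[...,1]>40)&(h[...,2]>70)
for c in blobs(im,beige2,60):
    if 240<cen(c)[0]<420:
        x,y,w,h=cv2.boundingRect(c); print(x,y,w,h,rect(i,c,z))
        for u,v in [(x-.5,y+3),(x+w-.5,y+3),(cen(c)[0],y-.5)]: print(np.round(onz(i,u,v,z),4))
for c in blobs(im,green): print(' green',np.round(np.hstack([np.ravel(k) for k in rect(i,c,.019)]),1))
# nest mouth edges: dark band row/col profile
g=cv2.cvtColor(im,cv2.COLOR_RGB2GRAY).astype(int); print(g[76,285:360:1]); print(g[40:115,322])
```

```text
[0.53595587 0.0290218  0.12742426] [ 0.51102313 -0.16476132 -0.28047637]
274 213 94 37 ((536.2064208984375, 11.637025833129883), (43.4285774230957, 18.185192108154297), 0.554120659828186)
[0.558 0.004 0.123]
[0.5145 0.0042 0.123 ]
[0.5363 0.0023 0.123 ]
 green [6.121e+02 1.820e+01 3.930e+01 4.000e+01 3.000e-01]
 green [534.7  17.6  39.7  38.8  89.8]
 green [612.9 -58.4  39.4  38.5   1.1]
 green [535.3 -59.1  38.4  38.4  89.8]
[121 117  87  61  51  50  50  52  61  79  97 103 103 101 102 102 103 103
 103 103 104 104 104 102 105 100 101 103 104 102 101  99 100 100 102  99
 103 100 101 102  99 100 100  98 101 101 102 101 101 100 100 100  96 101
  99  98  98  99 100  99 100  99 102  96  75  57  49  51  51  61  63  88
 112 120 118]
[ 91  63  51  53  48  46  49  57  78  97  99 101 102 102 101  99 103 101
  99 102 103 101 103 102 101 100  99 104 101 101  99 100 102 102 101  99
 100 103 102 103 100 102 102 101 100 100 103 103 101 102 101 100  99 101
 102  98  99 103 100  99 102  99 103 101  99  95  69  53  52  52  50  57
  72  98 118]
```

Emit:
jog_arm --deltas '[-0.1,-0.5,-1,0,0,0,1,0,0,-1.5,0,0,0,1,0,0,-1.5,0,0,0,1,0,0,-1.5,0,0,0,1,0,0,-1.5,0,0,0,1,0,0,-1,0,0,0,1,0,0,-0.6,0,0,0,1,0,0,0,0,0,0,1,0,0,0,0,0,0,1,0,0,0,0,0,0,1]'

```text
clock: 5.4
tool_pos: [0.5355, 0.0251, 0.0422]
tcp_rot: [-2.221, 2.22, -0.001]
wrist_force: [-0.7, 0.0, -1.0]
finger_gap: 0.336
gripper_force: 49.6
```

```bash
cat > held.py <<'E'
from m import *
import sys
def held(fn,off=.0044):
    im,i=snap('wrist',fn); s=bot.state(); z=s['tool_pos'][2]-off; print(np.round(s['tool_pos'],4),np.round(s['wrist_force'],1),s['finger_gap'])
    beige2=lambda h:(h[...,0]>12)&(h[...,0]<34)&(h[...,1]>40)&(h[...,2]>70)
    for c in blobs(im,beige2,60):
        if 240<cen(c)[0]<420:
            x,y,w,h=cv2.boundingRect(c); print(x,y,w,h,rect(i,c,z))
            a,b,t=[onz(i,u,v,z) for u,v in [(x-.5,y+3),(x+w-.5,y+3),(x+w/2,y-.5)]]
            print('width',a[0]-b[0],'centre',(a[0]+b[0])/2,t[1]+.022)
    for c in blobs(im,green): print(' green',np.round(np.hstack([np.ravel(k) for k in rect(i,c,.019)]),1))
held(sys.argv[1])
E
python3 held.py w4.png
```

```text
[0.5355 0.0252 0.0421] [ 1.2 -0.2 -0.8] 0.3377505679275415
275 215 93 35 ((535.6513061523438, 9.643617630004883), (43.70817184448242, 17.38079261779785), 0.05211319029331207)
width 0.043058444711297605 centre 0.535732471340863 0.02270737318975534
 green [6.121e+02 1.780e+01 3.880e+01 4.110e+01 5.000e-01]
 green [5.348e+02 2.100e+00 3.820e+01 1.090e+01 1.000e-01]
 green [ 6.129e+02 -5.830e+01  3.880e+01  3.830e+01  6.000e-01]
 green [535.4 -59.1  38.2  38.3   0.7]
```

View pics/w4.png

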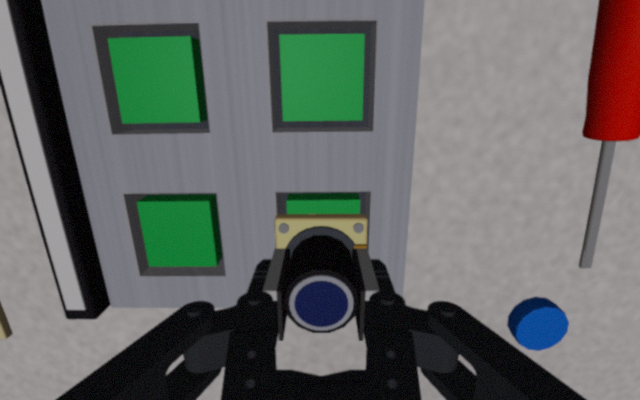

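Emit:
jog_arm --deltas '[-0.1,-0.43,0,0,0,0,1,0,0,0,0,0,0,1,0,0,-0.3,0,0,0,1,0,0,-0.3,0,0,0,1,0,0,-0.2,0,0,0,1,0,0,-0.1,0,0,0,1,0,0,0,0,0,0,1,0,0,0,0,0,0,1,0,0,0,0,0,0,1,0,0,0,0,0,0,1]'

```text
clock: 6.45
tool_pos: [0.534, 0.0208, 0.0324]
tcp_rot: [-2.221, 2.221, -0.0]
wrist_force: [0.0, -0.3, -0.6]
finger_gap: 0.338
gripper_force: 49.6
```

```bash
python3 held.py w5.png
```

```text
[0.534  0.0207 0.0323] [ 0.5  0.4 -0.4] 0.3344561574877886
274 214 94 36 ((534.4041748046875, 5.023780345916748), (44.02815246582031, 17.872182846069336), 0.014185769483447075)
width 0.043482375224305536 centre 0.5344720985232163 0.017841524929555617
 green [6.12e+02 1.74e+01 3.88e+01 4.11e+01 4.00e-01]
 green [ 6.13e+02 -5.83e+01  3.88e+01  3.82e+01  4.00e-01]
 green [ 5.354e+02 -5.920e+01  3.830e+01  3.810e+01  4.000e-01]
```

The plate is inside the mouth with no force. Now press it home.

Emit:
jog_arm --deltas '[0,0,-0.15,0,0,0,1,0,0,-0.15,0,0,0,1,0,0,-0.15,0,0,0,1,0,0,-0.15,0,0,0,1,0,0,-0.1,0,0,0,1,0,0,-0.1,0,0,0,1,0,0,0,0,0,0,1,0,0,0,0,0,0,1,0,0,0,0,0,0,1,0,0,0,0,0,0,1]' --force 80

```text
clock: 7.5
tool_pos: [0.5343, 0.0208, 0.0254]
tcp_rot: [-2.222, 2.221, -0.001]
wrist_force: [-5.4, 1.2, 10.2]
finger_gap: 0.331
gripper_force: 80.5
```

Emit:
jog_arm --deltas '[0,0,-0.1,0,0,0,1,0,0,-0.1,0,0,0,1,0,0,0,0,0,0,1,0,0,0,0,0,0,1,0,0,0,0,0,0,1,0,0,0,0,0,0,1,0,0,0,0,0,0,1,0,0,0,0,0,0,1,0,0,0,0,0,0,1,0,0,0,0,0,0,1]'

```text
clock: 8.5
tool_pos: [0.5343, 0.0207, 0.0252]
tcp_rot: [-2.222, 2.22, -0.002]
wrist_force: [-10.5, 1.8, 20.5]
finger_gap: 0.33
gripper_force: 81.7
```

Emit:
jog_arm --deltas '[0,0,0.25,0,0,0,1,0,0,0,0,0,0,0.3,0,0,0,0,0,0,0.3,0,0,0,0,0,0,0.3,0,0,0,0,0,0,0.3,0,0,2,0,0,0,0.3,0,0,4,0,0,0,0.3,0,0,4,0,0,0,0.3,-1,4,2,0,0,0,0.3,-1,4.4,2,0,0,0,0.3]'

```text
clock: 9.5
tool_pos: [0.514, 0.1048, 0.1662]
tcp_rot: [-2.217, 2.224, -0.001]
wrist_force: [1.6, 0.3, 0.3]
finger_gap: 0.697
gripper_force: 0.0
```

Emit:
jog_arm --deltas '[-1,4.4,0,0,0,0.1,0.3,-1,4.4,0,0,0,0.1,0.3,-1,4.4,0,0,0,0.1,0.3,-1,4.4,0,0,0,0.1,0.3,-1,4.4,0,0,0,0.012,0.3,-1,2,0,0,0,0,0.3,0,0,0,0,0,0,0.3,0,0,0,0,0,0,0.3,0,0,0,0,0,0,0.3,0,0,0,0,0,0,0.3]'

```text
clock: 10.5
tool_pos: [0.4544, 0.3439, 0.1649]
tcp_rot: [-2.628, 1.722, -0.0]
wrist_force: [0.9, -0.3, -0.5]
finger_gap: 0.7
gripper_force: 0.0
```

Run:
```python
from m import *
s=bot.state();print(s['tool_pos'],s['tcp_rot'],s['finger_gap'])
for n in ['side','scene','wrist']:
    im,i=snap(n,n+'6.png'); print(n)
    for c in blobs(im,beige,20):
        r=rect(i,c,.013 if cen(c)[1]>300 else .021)
        if n=='wrist' or 35<min(r[1])<60: print(' beige',np.round(cen(c),1),np.round(np.hstack([np.ravel(k) for k in r]),1))
    for c in blobs(im,green): print(' green',np.round(cen(c)))
```

```text
[0.45442957 0.34385611 0.16491919] [-2.62765313e+00  1.72169081e+00 -4.60370056e-05] 0.6998459614309758
side
 beige [367.7 336.8] [453.  328.6  43.9  44.7  24.8]
 beige [341.3 225.2] [534.7  25.3  45.3  39.1   1. ]
 beige [250.5 231.4] [767.3  75.4  48.2  89.6   1.8]
 green [312. 222.]
 green [343. 203.]
 green [315. 201.]
scene
 beige [381.1 255. ] [784.9  47.7  49.1  86.6   1. ]
 beige [314.3 203.9] [534.9  20.5  43.9  43.2   4.7]
 beige [386.5 158.5] [462.3 316.4  45.4  47.4  26.1]
 beige [430.1  30.9] [-302.2 1193.    46.2  140.1   85.8]
 green [305. 230.]
 green [331. 219.]
 green [289. 213.]
wrist
 beige [330.5 157.3] [453.4 323.8  43.6  43.7  23.6]
```

A looks placed (side ≈ (535, 25), scene ≈ (535, 20.5)). B hasn't moved.

Emit:
jog_arm --deltas '[-0.2,-1.7,0,0,0,0,0.3,0,0,-3,0,0,0,0.3,0,0,-3,0,0,0,0.3,0,0,-3,0,0,0,0.3,0,0,-2,0,0,0,0.3,0,0,-1.5,0,0,0,0.3,0,0,-1.25,0,0,0,0.3,0,0,-1,0,0,0,0.3,0,0,0,0,0,0,0.3,0,0,0,0,0,0,0.3]'

```text
clock: 11.65
tool_pos: [0.4523, 0.328, 0.0179]
tcp_rot: [-2.628, 1.72, -0.001]
wrist_force: [0.8, -0.4, 0.5]
finger_gap: 0.703
gripper_force: 0.0
```

Emit:
jog_arm --deltas '[0,0,0,0,0,0,1,0,0,0,0,0,0,1,0,0,0,0,0,0,1,0,0,0,0,0,0,1,0,0,0,0,0,0,1,0,0,0,0,0,0,1,0,0,3,0,0,0,1,0,0,4,0,0,0,1,0,0,4,0,0,0,1,0,0,0,0,0,0,1]' --force 50

```text
clock: 12.65
tool_pos: [0.4541, 0.3294, 0.1338]
tcp_rot: [-2.621, 1.715, -0.004]
wrist_force: [0.9, 0.9, -0.0]
finger_gap: 0.336
gripper_force: 49.5
```

Emit:
jog_arm --deltas '[0.9,-4.2,0,0,0,-0.1,1,0.9,-4.2,0,0,0,-0.1,1,0.9,-4.2,0,0,0,-0.1,1,0.9,-4.2,0,0,0,-0.1,1,0.9,-4.2,0,0,0,-0.012,1,0.9,-4.2,0,0,0,0,1,0.9,-4.2,0,0,0,0,1,0.9,-4.2,0,0,0,0,1,0.9,-4.2,0,0,0,0,1,0,0,0,0,0,0,1]'

```text
clock: 13.65
tool_pos: [0.5326, -0.0544, 0.1258]
tcp_rot: [2.214, -2.226, -0.002]
wrist_force: [-0.7, -0.1, -1.1]
finger_gap: 0.332
gripper_force: 49.6
```

```bash
python3 held.py w7.png
```

```text
[ 0.5324 -0.0525  0.1258] [-0.5  0.9 -1.2] 0.33216174831518225
275 210 93 40 ((532.7793579101562, -71.16156005859375), (43.150325775146484, 19.437564849853516), 0.3968280851840973)
width 0.04286272135181246 centre 0.5326142561512993 -0.0592735719702708
 green [612.2  17.9  40.4  39.3  89.8]
 green [612.9 -59.3  39.2  39.7   0.8]
 green [535.3 -62.   36.5  38.6  89.7]
```

Emit:
jog_arm --deltas '[0.2,-0.15,-1,0,0,0,1,0,0,-1.5,0,0,0,1,0,0,-1.5,0,0,0,1,0,0,-1.5,0,0,0,1,0,0,-1.5,0,0,0,1,0,0,-1,0,0,0,1,0,0,-0.4,0,0,0,1,0,0,0,0,0,0,1,0,0,0,0,0,0,1,0,0,0,0,0,0,1]'

```text
clock: 14.7
tool_pos: [0.5355, -0.0517, 0.0442]
tcp_rot: [-2.221, 2.221, -0.001]
wrist_force: [-0.3, -0.9, -1.4]
finger_gap: 0.334
gripper_force: 49.6
```

```bash
python3 held.py w8.png
```

```text
[ 0.5355 -0.0518  0.0441] [-0.4  0.3 -1.1] 0.3331151244477063
286 318 28 53 ((550.9568481445312, -1.8916397094726562), (32.943180084228516, 14.432215690612793), 72.22566223144531)
width 0.014488874210573321 centre 0.5468154021172197 0.0025903942543054267
331 317 29 53 ((519.2410888671875, -2.200624465942383), (13.401898384094238, 33.87081527709961), 20.8441104888916)
width 0.014984198298032214 centre 0.523293796538099 0.0019487137202396157
275 211 93 39 ((535.83935546875, -68.22435760498047), (43.11625671386719, 18.90554428100586), 0.7996705770492554)
width 0.042901880019981964 centre 0.5357293227778293 -0.056121285731027724
 green [626.   30.8  15.6   3.6  47. ]
 green [ 6.129e+02 -5.920e+01  3.880e+01  3.860e+01  5.000e-01]
 green [535.5 -74.9  38.2   8.2   0. ]
```

View pics/w8.png

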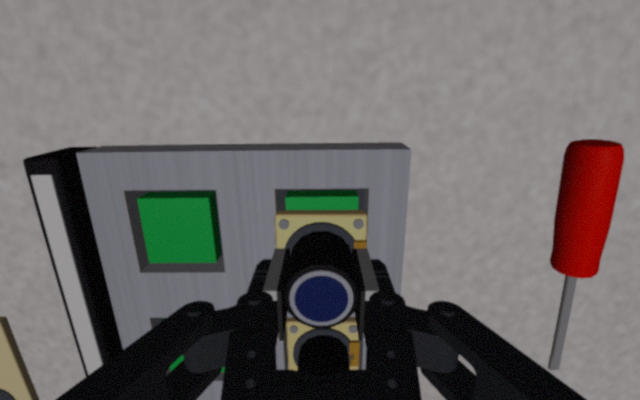

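The plate reads (0.5357, −0.0561) against the nest at (0.5353, −0.0592). I'll correct, then enter.

Emit:
jog_arm --deltas '[-0.05,-0.27,0,0,0,0,1,0,0,0,0,0,0,1,0,0,-0.35,0,0,0,1,0,0,-0.35,0,0,0,1,0,0,-0.3,0,0,0,1,0,0,-0.15,0,0,0,1,0,0,0,0,0,0,1,0,0,0,0,0,0,1,0,0,0,0,0,0,1,0,0,0,0,0,0,1]'

```text
clock: 15.75
tool_pos: [0.5348, -0.055, 0.0346]
tcp_rot: [2.222, -2.22, 0.003]
wrist_force: [-8.6, 0.4, 15.4]
finger_gap: 0.336
gripper_force: 51.3
```

```bash
python3 held.py w9.png
```

```text
[ 0.5348 -0.055   0.0346] [-7.7  0.2 15.5] 0.32850301975340546
283 333 78 37 ((534.5514526367188, -0.9646873474121094), (41.738670349121094, 24.1043643951416), 0.10590827465057373)
width 0.041037056825585894 centre 0.5346866189886239 0.008656428227088904
274 213 94 37 ((535.1598510742188, -71.04405212402344), (43.68442153930664, 18.35089683532715), 0.35998573899269104)
width 0.043439575283448106 centre 0.5352714399138834 -0.05837321949839346
 green [595.8  31.8  18.9   8.1  53.5]
 green [621.5  19.7  18.9   3.4  47. ]
 green [ 6.129e+02 -5.920e+01  3.870e+01  3.840e+01  5.000e-01]
 green [ 5.355e+02 -7.810e+01  3.750e+01  2.100e+00  1.000e-01]
```

Contact at rim height (plate underside about 0.0217), so it is sitting on an edge. I'll look closely.

Run:
```python
from m import *
im=cv2.imread('pics/w9.png')[170:270,230:410]; cv2.imwrite('pics/c9.png',cv2.resize(im,(720,400),interpolation=cv2.INTER_CUBIC))
s=bot.state();print(s['wrist_torque'],s['wrist_force'],s['tool_pos'],s['tcp_rot'])
```

```text
[0.49560727 2.98217874 0.09937063] [-7.69364744  0.21192377 15.52023996] [ 0.53483522 -0.05497243  0.03456129] [ 2.22211454 -2.22034508  0.00273603]
```

View pics/c9.png

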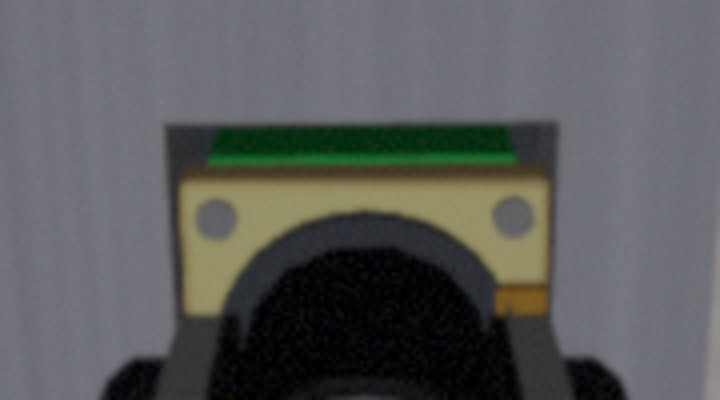

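Run:
```python
from m import *
i=imaging.camera_info('wrist')
print(i['position'])
for u,v,z in [(271.75,201,.022),(369.25,201,.022),(275.2,212,.022),(367.5,212,.022),(275.2,214.7,.030),(367.5,214.7,.030)]: print(np.round(onz(i,u,v,z),4))
```

```text
[ 0.5351263  -0.13493375  0.17679547]
[ 0.5587 -0.0832  0.022 ]
[ 0.5118 -0.0833  0.022 ]
[ 0.5573 -0.0776  0.022 ]
[ 0.5124 -0.0776  0.022 ]
[ 0.5562 -0.0792  0.03  ]
[ 0.5136 -0.0793  0.03  ]
```

Mouth far edge is at y = −0.0833 and the plate edge at about −0.0785, so the module needs 2.8 mm toward −y.

Emit:
jog_arm --deltas '[0,0,0.4,0,0,0,1,0.04,-0.28,0,0,0,0,1,0,0,0,0,0,0,1,0,0,-0.2,0,0,0,1,0,0,-0.2,0,0,0,1,0,0,-0.1,0,0,0,1,0,0,0,0,0,0,1,0,0,0,0,0,0,1,0,0,0,0,0,0,1,0,0,0,0,0,0,1]'

```text
clock: 16.8
tool_pos: [0.5347, -0.0574, 0.0308]
tcp_rot: [2.221, -2.221, -0.0]
wrist_force: [-4.1, -0.3, 4.5]
finger_gap: 0.335
gripper_force: 49.9
```

In; it's now on the seat. Press it home.

Emit:
jog_arm --deltas '[0,0,-0.15,0,0,0,1,0,0,-0.15,0,0,0,1,0,0,-0.15,0,0,0,1,0,0,-0.15,0,0,0,1,0,0,-0.1,0,0,0,1,0,0,-0.1,0,0,0,1,0,0,0,0,0,0,1,0,0,0,0,0,0,1,0,0,0,0,0,0,1,0,0,0,0,0,0,1]' --force 80

```text
clock: 17.8
tool_pos: [0.5351, -0.0575, 0.0262]
tcp_rot: [2.222, -2.22, 0.002]
wrist_force: [-14.7, 3.8, 23.6]
finger_gap: 0.33
gripper_force: 81.2
```

Emit:
jog_arm --deltas '[0,0,0.35,0,0,0,1,0,0,0,0,0,0,0.3,0,0,0,0,0,0,0.3,0,0,0,0,0,0,0.3,0,0,0,0,0,0,0.3,0,0,2,0,0,0,0.3,0,0,3,0,0,0,0.3,0,0,0,0,0,0,1,0,0,0,0,0,0,1,0,0,0,0,0,0,1]'

```text
clock: 18.8
tool_pos: [0.5344, -0.0572, 0.0752]
tcp_rot: [2.221, -2.221, -0.002]
wrist_force: [-0.6, 0.0, 0.7]
finger_gap: 0.196
gripper_force: 0.0
```

Emit:
jog_arm --deltas '[0,0,0,0,0,0,1,0,0,0,0,0,0,1,0,0,-1,0,0,0,1,0,0,-0.5,0,0,0,1,0,0,-0.2,0,0,0,1,0,0,-0.2,0,0,0,1,0,0,-0.2,0,0,0,1,0,0,-0.2,0,0,0,1,0,0,-0.1,0,0,0,1,0,0,0,0,0,0,1]'

```text
clock: 19.8
tool_pos: [0.5357, -0.0574, 0.0552]
tcp_rot: [-2.221, 2.22, -0.003]
wrist_force: [-6.0, 1.8, 12.4]
finger_gap: 0.004
gripper_force: 6.3
```

B's top is at 0.0552, so it is fully home (expected 0.055). Same check on A.

Emit:
jog_arm --deltas '[0,0,2.5,0,0,0,1,0,3.9,0,0,0,0,1,0,3.9,0,0,0,0,1,0,0,-1,0,0,0,1,0,0,-0.8,0,0,0,1,0,0,-0.3,0,0,0,1,0,0,-0.3,0,0,0,1,0,0,-0.1,0,0,0,1,0,0,0,0,0,0,1,0,0,0,0,0,0,1]'

```text
clock: 20.8
tool_pos: [0.5357, 0.02, 0.0555]
tcp_rot: [-2.219, 2.221, -0.003]
wrist_force: [-7.7, 2.5, 15.5]
finger_gap: 0.003
gripper_force: 7.5
```

A is home too. On to the console.

Emit:
jog_arm --deltas '[0,0,4,0,0,0,1,0,0,4,0,0,0,1,0,-3,4,0,0,0,1,0,-4,4,0,0,0,1,0,-4,4,0,0,0,1,0,-4,0,0,0,0,1,0,-4,0,0,0,0,1,0,-4,0,0,0,0,1,0,0,0,0,0,0,1,0,0,0,0,0,0,1]'

```text
clock: 21.8
tool_pos: [0.5343, -0.2017, 0.2425]
tcp_rot: [2.217, -2.225, -0.001]
wrist_force: [0.1, 0.5, 0.1]
finger_gap: -0.001
gripper_force: 0.0
```

Run:
```python
from m import *
print(bot.state()['tool_pos'])
im,i=snap('wrist','w10.png')
for c in blobs(im,red,30): print(' red',np.round(cen(c),1),cv2.contourArea(c),np.round(onz(i,*cen(c),.092),4))
for c in blobs(im,green,10): print(' green',np.round(cen(c),1),np.round(onz(i,*cen(c),.07),4))
for n in ['scene','side']:
    im,i=snap(n)
    for c in blobs(im,red,20): print(n,np.round(cen(c),1),cv2.contourArea(c),np.round(onz(i,*cen(c),.086),4))
```

```text
[ 0.53430607 -0.20169181  0.24246571]
 red [437.1 268.5] 950.0 [ 0.421  -0.1137  0.092 ]
 red [327.4 139.4] 760.0 [ 0.5286 -0.2394  0.092 ]
 red [347.7  31.9] 34.0 [ 0.5128 -0.3238  0.092 ]
 green [257.2 277.3] [ 0.6019 -0.0914  0.07  ]
scene [221.  216.2] 67.5 [ 0.5357 -0.2394  0.086 ]
scene [259.9 186.3] 152.0 [ 0.4786 -0.1083  0.086 ]
side [394.5 204.1] 127.0 [0.4022 0.0017 0.086 ]
```

View pics/w10.png

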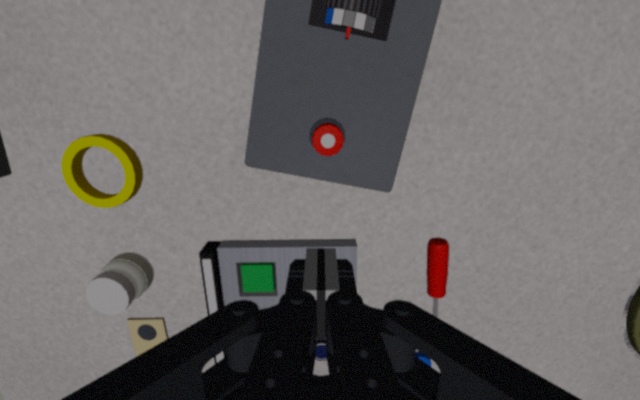

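Knob at pixel (327,140) gives about (0.530, −0.237). The console is yawed about −10.5°, and the wheel and drum are at the top edge (about 350,15). I'll grip the knob.

Emit:
jog_arm --deltas '[-0.4,-3.4,0,0,0,0,0.3,0,0,-3,0,0,0,0.3,0,0,-3,0,0,0,0.3,0,0,-3,0,0,0,0.3,0,0,-2.5,0,0,0,0.3,0,0,0,0,0,0,0.3,0,0,-2,0,0,0,0.3,0,0,-2,0,0,0,0.3,0,0,-1.9,0,0,0,0.3,0,0,0,0,0,0,0.3]' --force 60

```text
clock: 22.95
tool_pos: [0.5302, -0.2331, 0.0678]
tcp_rot: [2.221, -2.219, -0.004]
wrist_force: [-1.3, 0.6, 0.1]
finger_gap: 0.698
gripper_force: 0.0
```

Emit:
jog_arm --deltas '[0,0,0,0,0,0,1,0,0,0,0,0,0,1,0,0,0,0,0,0,1,0,0,0,0,0,0,1,0,0,0,0,0,0,1,0,0,0,0,0,0,1,0,0,0,0,0,0,1,0,0,0,0,0,0,1,0,0,0,0,0,0,1,0,0,0,0,0,0,1]'

```text
clock: 23.95
tool_pos: [0.5284, -0.2343, 0.0722]
tcp_rot: [2.218, -2.219, -0.005]
wrist_force: [-16.5, 5.5, 13.7]
finger_gap: 0.304
gripper_force: 58.3
```

Emit:
jog_arm --deltas '[0,0,0.4,0,0,0,1,0,0,0,0,0,0,1,0,0,0.3,0,0,0,1,0,0,0.3,0,0,0,1,0,0,0.3,0,0,0,1,0,0,0.3,0,0,0,1,0,0,0.3,0,0,0,1,0,0,0,0,0,0,1,0,0,0,0,0,0,1,0,0,0,0,0,0,1]'

```text
clock: 24.95
tool_pos: [0.5282, -0.2341, 0.0864]
tcp_rot: [2.217, -2.22, -0.008]
wrist_force: [-5.9, -2.0, -7.3]
finger_gap: 0.299
gripper_force: 61.9
```

Run:
```python
from m import *
for n in ['scene','side']:
    im,i=snap(n,n+'11.png')
    for c in blobs(im,red,20): print(n,np.round(cen(c),1),cv2.contourArea(c))
a=cv2.imread('pics/scene11.png')[150:280,130:390]; b=cv2.imread('pics/side11.png')[90:220,250:450]
cv2.imwrite('pics/c11.png',np.vstack([cv2.resize(a,(600,300)),cv2.resize(b,(600,290))]))
```

```text
scene [216.9 210.9] 23.0
scene [259.9 186.3] 151.0
side [394.4 204.3] 128.5
```

View pics/c11.png

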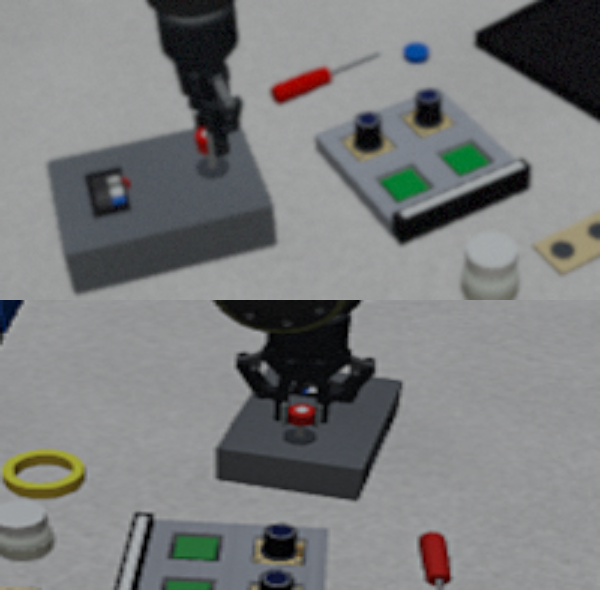

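The knob has visibly risen between the pads, by about 14 mm. I'll pull a bit further to confirm the stop.

Emit:
jog_arm --deltas '[0,0,0.2,0,0,0,1,0,0,0.2,0,0,0,1,0,0,0,0,0,0,1,0,0,0,0,0,0,1,0,0,0,0,0,0,1,0,0,0,0,0,0,1,0,0,0,0,0,0,1,0,0,0,0,0,0,1,0,0,0,0,0,0,1,0,0,0,0,0,0,1]'

```text
clock: 26.05
tool_pos: [0.5281, -0.234, 0.0866]
tcp_rot: [2.216, -2.221, -0.012]
wrist_force: [2.8, -8.7, -24.0]
finger_gap: 0.305
gripper_force: 61.4
```

Emit:
jog_arm --deltas '[0,0,-0.35,0,0,0,1,0,0,0,0,0,0,0.3,0,0,0,0,0,0,0.3,0,0,0,0,0,0,0.3,0,0,0,0,0,0,0.3,0,0,2,0,0,0,0.3,0,0,4,0,0,0,0.3,-0.4,-3,3,0,0,0,1,-0.4,-3,0,0,0,0,1,0,0,0,0,0,0,1]'

```text
clock: 27.05
tool_pos: [0.5229, -0.2965, 0.1803]
tcp_rot: [-2.218, 2.223, -0.004]
wrist_force: [-0.6, 0.3, -1.3]
finger_gap: 0.196
gripper_force: 0.0
```

Run:
```python
from m import *
print(bot.state()['tool_pos'])
im,i=snap('wrist','w12.png')
for c in blobs(im,red,20): print(' red',np.round(cen(c),1),cv2.contourArea(c),np.round(onz(i,*cen(c),.07),4),np.round(onz(i,*cen(c),.106),4))
white=lambda h:(h[...,1]<60)&(h[...,2]>130)
a=im[:,:,::-1]
o=cv2.resize(a[20:220,220:460],(600,500)); cv2.imwrite('pics/c12.png',o)
```

```text
[ 0.52293549 -0.2964796   0.1802827 ]
 red [443.3 356.4] 55.0 [ 0.4097 -0.1393  0.07  ] [ 0.4258 -0.1731  0.106 ]
 red [316.1 283. ] 807.0 [ 0.5276 -0.2184  0.07  ] [ 0.5269 -0.2409  0.106 ]
 red [337.1 156.7] 31.0 [ 0.5112 -0.3271  0.07  ] [ 0.5128 -0.3342  0.106 ]
```

View pics/c12.png

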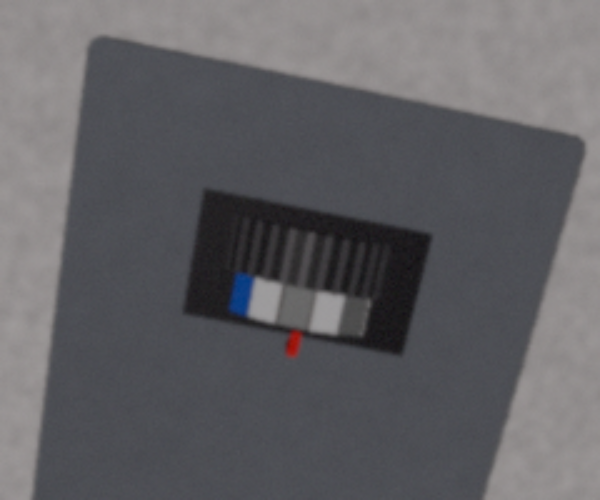

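The index points at the grey band, level 2 (blue = 0 lies two bands to +x). Four clicks are needed toward +x, about 42 mm of rim. I'll bring the shut fingertips over the wheel, aligned with the console.

Emit:
jog_arm --deltas '[-1.3,-2.6,0,0,0,-0.1,1,-1.3,-2.65,0,0,0,-0.087,1,0,0,-3,0,0,0,1,0,0,-3,0,0,0,1,0,0,-2,0,0,0,1,0,0,-1.5,0,0,0,1,0,0,0,0,0,0,1,0,0,0,0,0,0,1,0,0,0,0,0,0,1,0,0,0,0,0,0,1]'

```text
clock: 28.1
tool_pos: [0.4976, -0.3467, 0.085]
tcp_rot: [-2.004, 2.418, -0.003]
wrist_force: [0.1, 0.8, 0.5]
finger_gap: 0.001
gripper_force: 0.0
```

Run:
```python
from m import *
s=bot.state();print(s['tool_pos'],s['tcp_rot'],s['wrist_force'])
im,i=snap('wrist','w13.png')
for c in blobs(im,red,15): print(' red',np.round(cen(c),1),np.round(onz(i,*cen(c),.07),4))
print(proj(i,s['tool_pos']))
b,_=snap('scene','s13.png')
o=np.vstack([cv2.resize(im[120:400,140:500,::-1],(540,380)),cv2.resize(b[170:280,140:290,::-1],(540,220))]); cv2.imwrite('pics/c13.png',o)
```

```text
[ 0.49758704 -0.34669423  0.08497559] [-2.00397976  2.41823149 -0.00311453] [0.11664481 0.76271608 0.5480033 ]
(np.float64(321.5031401480115), np.float64(266.1476312305672))
```

View pics/c13.png

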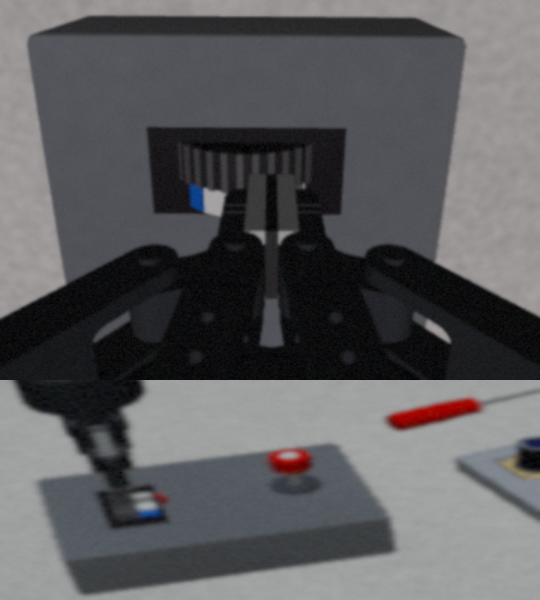

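Run:
```python
from m import *
i=imaging.camera_info('wrist'); R=cv2.Rodrigues(np.array([0,0,0.187]))[0]
t=bot.state()['tool_pos']
for nm,u,v,z in [('tipfront',320,249,.085),('tipL',140+247*2/3,249,.085),('tipR',140+297*2/3,249,.085),('wheel far',305,225,.068),('wheel near',305,258,.07),('wheelL',140+178*2/3,226,.06),('wheelR',140+316*2/3,226,.06),('blue edge',140+200*2/3,120+212*.737,.06)]:
    print(nm,np.round((R@(onz(i,u,v,z)-t))*1000,1))
```

```text
tipfront [ 0.7 -9.2  0.6]
tipL [ 7.8 -9.2  0.6]
tipR [-7.6 -9.2  0.6]
wheel far [  8.3 -14.1 -16.4]
wheel near [  8.5   3.4 -14.4]
wheelL [ 33.3 -10.2 -24.4]
wheelR [-15.5 -10.2 -24.4]
blue edge [ 26.9  20.2 -24.4]
```

Emit:
jog_arm --deltas '[-0.27,-0.56,0,0,0,0,1,0,0,-0.5,0,0,0,1,0,0,-0.4,0,0,0,1,0,0,-0.2,0,0,0,1,0,0,-0.1,0,0,0,1,0,0,-0.1,0,0,0,1,0,0,-0.1,0,0,0,1,0,0,0,0,0,0,1,0,0,0,0,0,0,1,0,0,0,0,0,0,1]'

```text
clock: 29.2
tool_pos: [0.4949, -0.3523, 0.0715]
tcp_rot: [-2.005, 2.418, -0.004]
wrist_force: [-1.4, 2.8, 7.9]
finger_gap: 0.001
gripper_force: 4.0
```

Contact at z = 0.0715 with 8 N. First stroke is 21 mm.

Emit:
jog_arm --deltas '[0.3,-0.055,0,0,0,0,1,0.3,-0.055,0,0,0,0,1,0.3,-0.055,0,0,0,0,1,0.3,-0.055,0,0,0,0,1,0.3,-0.055,0,0,0,0,1,0.3,-0.055,0,0,0,0,1,0.27,-0.055,0,0,0,0,1,0,0,0,0,0,0,1,0,0,0,0,0,0,1,0,0,0,0,0,0,1]'

```text
clock: 30.2
tool_pos: [0.5164, -0.3565, 0.0715]
tcp_rot: [-2.004, 2.417, -0.006]
wrist_force: [1.3, 0.4, 5.9]
finger_gap: -0.001
gripper_force: 2.9
```

Run:
```python
from m import *
im,i=snap('wrist','w14.png')
b,_=snap('scene','s14.png')
h=cv2.cvtColor(im,cv2.COLOR_RGB2HSV)
for c in blobs(im,green,6): print('g',cen(c),cv2.contourArea(c))
blue=lambda h:(h[...,0]>105)&(h[...,0]<130)&(h[...,1]>150)&(h[...,2]>60)
for c in blobs(im,blue,6): print('b',cen(c),cv2.contourArea(c))
for c in blobs(b,green,3): print('sg',cen(c),cv2.contourArea(c))
for c in blobs(b,blue,3): print('sb',cen(c),cv2.contourArea(c))
```

```text
g (371.14065934065934, 292.55531135531135) 227.5
sg (304.7181286549707, 229.51345029239764) 142.5
sg (331.13178294573646, 218.65374677002583) 129.0
sb (255.37381473377096, 378.39715536105035) 457.0
sb (288.87179487179486, 201.05128205128204) 6.5
sb (431.52469135802465, 195.0462962962963) 54.0
sb (315.4074074074074, 190.7037037037037) 4.5
sb (309.919298245614, 172.54035087719296) 47.5
sb (553.060606060606, 110.57449494949493) 132.0
sb (96.68665436654366, 110.4160516605166) 542.0
sb (92.91336270190895, 95.32628487518355) 567.5
sb (89.04272108843537, 79.65115646258502) 612.5
sb (89.99957346982298, 62.540413734271695) 781.5
sb (212.3684210526316, 44.43859649122807) 9.5
sb (86.40083333333332, 46.003125) 800.0
sb (308.78677462887987, 22.887989203778677) 247.0
sb (151.09259259259258, 8.666666666666666) 18.0
sb (351.0990990990991, 4.225225225225225) 18.5
sb (337.9342105263158, 8.473684210526315) 38.0
sb (188.29050454403009, 24.50548417424005) 1595.5
sb (156.66597510373444, 23.664591977869982) 241.0
sb (128.69088613406794, 25.243686868686865) 1452.0
```

Emit:
jog_arm --deltas '[0,0,1.5,0,0,0,1,0,0,4,0,0,0,1,0,2.5,4,0,0,0,1,0,2.5,0,0,0,0,1,0,0,0,0,0,0,1,0,0,0,0,0,0,1,0,0,0,0,0,0,1,0,0,0,0,0,0,1,0,0,0,0,0,0,1,0,0,0,0,0,0,1]'

```text
clock: 31.3
tool_pos: [0.5147, -0.3063, 0.164]
tcp_rot: [2.003, -2.419, -0.001]
wrist_force: [-0.2, -0.5, -0.7]
finger_gap: 0.002
gripper_force: 0.0
```

```bash
cat > lev.py <<'E'
from m import *
import sys
t=bot.state()['tool_pos']
im,i=snap('wrist',sys.argv[1])
R=cv2.Rodrigues(np.array([0,0,0.187]))[0]
print(t)
for nm,f in [('red',red),('green',green)]:
    for c in blobs(im,f,12):
        P=np.array([(R@onz(i,*p[0],.070))[:2] for p in c])*1000
        if cv2.contourArea(c)<400: print(nm,np.round(cen(c),1),cv2.contourArea(c),'x',P[:,0].min().round(1),P[:,0].max().round(1),'mean',(R@onz(i,*cen(c),.07)*1000).round(1))
cv2.imwrite(sys.argv[2],cv2.resize(im[60:260,220:460,::-1],(600,500)))
E
python3 lev.py w15.png pics/c15.png
```

```text
[ 0.51468696 -0.30629664  0.16403187]
red [320.5 174. ] 30.0 x 562.0 564.1 mean [ 563.1 -226.5   70. ]
green [341.3 158.7] 147.5 x 545.0 552.1 mean [ 548.4 -237.6   70. ]
```

View pics/c15.png

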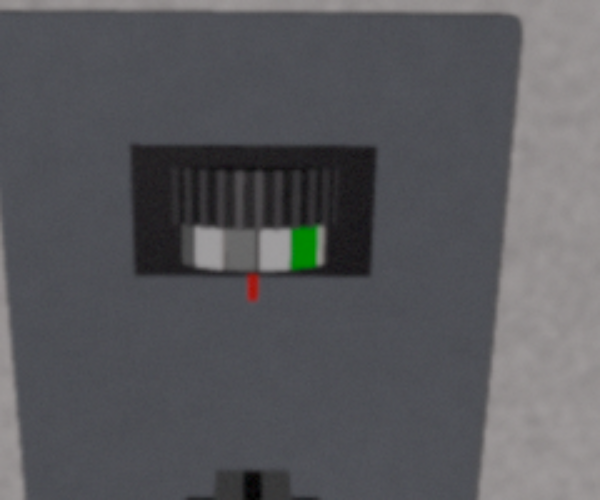

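The index (253) sits at level 4.36; green centre is about 1.64 clicks away, or 17.1 mm of rim. Second stroke.

Emit:
jog_arm --deltas '[-0.9,-2.3,0,0,0,0,1,-0.9,-2.35,0,0,0,0,1,0,0,-4,0,0,0,1,0,0,-3,0,0,0,1,0,0,-1,0,0,0,1,0,0,-0.6,0,0,0,1,0,0,-0.4,0,0,0,1,0,0,-0.3,0,0,0,1,0,0,-0.1,0,0,0,1,0,0,0,0,0,0,1]'

```text
clock: 32.35
tool_pos: [0.4976, -0.3527, 0.072]
tcp_rot: [-2.004, 2.418, -0.003]
wrist_force: [0.7, 1.0, 3.3]
finger_gap: -0.0
gripper_force: 1.5
```

Only 3.3 N; I'll add 1 mm of press, then stroke.

Emit:
jog_arm --deltas '[0,0,-0.1,0,0,0,1,0,0,0,0,0,0,1,0.28,-0.052,0,0,0,0,1,0.28,-0.052,0,0,0,0,1,0.28,-0.052,0,0,0,0,1,0.28,-0.052,0,0,0,0,1,0.28,-0.052,0,0,0,0,1,0.28,-0.052,0,0,0,0,1,0,0,0,0,0,0,1,0,0,0,0,0,0,1]'

```text
clock: 33.35
tool_pos: [0.515, -0.3561, 0.0717]
tcp_rot: [-2.004, 2.418, -0.006]
wrist_force: [0.8, 0.4, 5.6]
finger_gap: -0.0
gripper_force: 2.9
```

Emit:
jog_arm --deltas '[0,0,1.5,0,0,0,1,0,0,4,0,0,0,1,0,2.5,4,0,0,0,1,0,2.5,0,0,0,0,1,0,0,0,0,0,0,1,0,0,0,0,0,0,1,0,0,0,0,0,0,1,0,0,0,0,0,0,1,0,0,0,0,0,0,1,0,0,0,0,0,0,1]'

```text
clock: 34.35
tool_pos: [0.5135, -0.3059, 0.164]
tcp_rot: [2.003, -2.419, -0.001]
wrist_force: [-0.1, -0.6, -0.4]
finger_gap: -0.002
gripper_force: 0.0
```

```bash
python3 lev.py w16.png pics/c16.png
python3 - <<'E'
from m import *
im,i=snap('scene','s16.png'); b,_=snap('side','d16.png')
for n in (im,b):
    for c in blobs(n,red,10): print(np.round(cen(c),1),cv2.contourArea(c))
w=cv2.imread('pics/w16.png')
cv2.imwrite('pics/c16.png',np.vstack([cv2.resize(w[100:220,240:440],(500,300)),cv2.resize(im[150:290,130:380,::-1],(500,280))]))
E
```

```text
[ 0.51347062 -0.30593242  0.16403408]
red [318.7 173.6] 33.0 x 561.5 564.3 mean [ 563.1 -226.6   70. ]
green [318.5 159.5] 186.0 x 559.3 567.1 mean [ 563.2 -236.8   70. ]
[220.4 211.5] 63.0
[259.8 186.3] 150.0
[394.4 204.2] 126.0
[350.1 140.5] 15.5
```

View pics/c16.png

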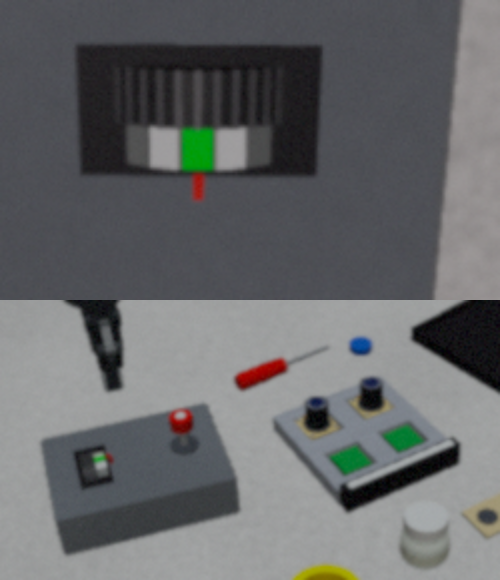

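The green band is centred exactly on the index (563.2 vs 563.1 mm), the knob is still up and the modules are seated. I'll go above the knob and wait out the five seconds.

Emit:
jog_arm --deltas '[0.5,2.4,0,0,0,0,1,0.5,2.4,0,0,0,0,1,0.5,2.3,0,0,0,0,1,0,0,-2,0,0,0,1,0,0,-1.5,0,0,0,1,0,0,0,0,0,0,1,0,0,0,0,0,0,1,0,0,0,0,0,0,1,0,0,0,0,0,0,1,0,0,0,0,0,0,1]'

```text
clock: 35.5
tool_pos: [0.5289, -0.2349, 0.1301]
tcp_rot: [-2.004, 2.419, -0.001]
wrist_force: [0.2, -0.1, -1.0]
finger_gap: 0.002
gripper_force: 0.0
```

Emit:
jog_arm --deltas '[0,0,0,0,0,0,1,0,0,0,0,0,0,1,0,0,0,0,0,0,1,0,0,0,0,0,0,1,0,0,0,0,0,0,1,0,0,0,0,0,0,1,0,0,0,0,0,0,1,0,0,0,0,0,0,1,0,0,0,0,0,0,1,0,0,0,0,0,0,1]'

```text
clock: 36.5
tool_pos: [0.5287, -0.2346, 0.1295]
tcp_rot: [2.004, -2.419, -0.0]
wrist_force: [0.5, -0.5, -0.2]
finger_gap: -0.0
gripper_force: 0.0
```

Emit:
jog_arm --deltas '[0,0,0,0,0,0,1,0,0,0,0,0,0,1,0,0,0,0,0,0,1,0,0,0,0,0,0,1,0,0,0,0,0,0,1,0,0,0,0,0,0,1,0,0,0,0,0,0,1,0,0,0,0,0,0,1,0,0,0,0,0,0,1,0,0,0,0,0,0,1]'

```text
clock: 37.5
tool_pos: [0.5287, -0.2346, 0.1295]
tcp_rot: [2.004, -2.419, -0.0]
wrist_force: [-0.2, -0.2, 0.4]
finger_gap: 0.001
gripper_force: 0.0
```

Emit:
jog_arm --deltas '[0,0,0,0,0,0,1,0,0,0,0,0,0,1,0,0,0,0,0,0,1,0,0,0,0,0,0,1,0,0,0,0,0,0,1,0,0,0,0,0,0,1,0,0,0,0,0,0,1,0,0,0,0,0,0,1,0,0,0,0,0,0,1,0,0,0,0,0,0,1]'

```text
clock: 38.5
tool_pos: [0.5287, -0.2346, 0.1295]
tcp_rot: [2.004, -2.419, -0.0]
wrist_force: [0.2, -0.1, -0.1]
finger_gap: 0.001
gripper_force: 0.0
```

Emit:
jog_arm --deltas '[0,0,0,0,0,0,1,0,0,0,0,0,0,1,0,0,0,0,0,0,1,0,0,0,0,0,0,1,0,0,0,0,0,0,1,0,0,0,0,0,0,1,0,0,0,0,0,0,1,0,0,0,0,0,0,1,0,0,0,0,0,0,1,0,0,0,0,0,0,1]'

```text
clock: 39.5
tool_pos: [0.5287, -0.2346, 0.1295]
tcp_rot: [2.004, -2.419, -0.0]
wrist_force: [-0.2, -0.1, -0.4]
finger_gap: 0.001
gripper_force: 0.0
```

Emit:
jog_arm --deltas '[0,0,0,0,0,0,1,0,0,0,0,0,0,1,0,0,0,0,0,0,1,0,0,0,0,0,0,1,0,0,0,0,0,0,1,0,0,0,0,0,0,1,0,0,0,0,0,0,1,0,0,0,0,0,0,1,0,0,0,0,0,0,1,0,0,0,0,0,0,1]'

```text
clock: 40.5
tool_pos: [0.5287, -0.2346, 0.1295]
tcp_rot: [2.004, -2.419, -0.0]
wrist_force: [-0.2, 0.2, -0.0]
finger_gap: -0.001
gripper_force: 0.0
```

Emit:
jog_arm --deltas '[0,0,0,0,0,0,1,0,0,0,0,0,0,1,0,0,0,0,0,0,1,0,0,0,0,0,0,1,0,0,0,0,0,0,1,0,0,0,0,0,0,1,0,0,0,0,0,0,1,0,0,0,0,0,0,1,0,0,0,0,0,0,1,0,0,0,0,0,0,1]'

```text
clock: 41.5
tool_pos: [0.5287, -0.2346, 0.1295]
tcp_rot: [2.004, -2.419, -0.0]
wrist_force: [-0.1, 0.8, 0.2]
finger_gap: 0.001
gripper_force: 0.0
```

Push the switch in: the head top goes from about 0.106 to 0.092.

Emit:
jog_arm --deltas '[0,0,-1.5,0,0,0,1,0,0,-0.7,0,0,0,1,0,0,-0.3,0,0,0,1,0,0,-0.3,0,0,0,1,0,0,-0.3,0,0,0,1,0,0,-0.3,0,0,0,1,0,0,-0.3,0,0,0,1,0,0,-0.2,0,0,0,1,0,0,-0.1,0,0,0,1,0,0,0,0,0,0,1]'

```text
clock: 42.5
tool_pos: [0.5288, -0.2347, 0.092]
tcp_rot: [-2.005, 2.419, -0.002]
wrist_force: [-7.8, 6.3, 16.8]
finger_gap: 0.002
gripper_force: 8.0
```

At the stop (z = 0.092, 17 N). I'll retreat and check everything.

Emit:
jog_arm --deltas '[0,0,2,0,0,0,1,0,0,4,0,0,0,1,0,0,4,0,0,0,1,0,0,4,0,0,0,1,0,0,0,0,0,0,1,0,0,0,0,0,0,1,0,0,0,0,0,0,1,0,0,0,0,0,0,1,0,0,0,0,0,0,1,0,0,0,0,0,0,1]'

```text
clock: 43.5
tool_pos: [0.5286, -0.2346, 0.2288]
tcp_rot: [2.004, -2.419, -0.001]
wrist_force: [0.3, -0.5, -0.0]
finger_gap: 0.003
gripper_force: 0.0
```

```bash
python3 lev.py w17.png pics/c17.png
python3 - <<'E'
from m import *
im,i=snap('scene','s17.png'); b,j=snap('side','d17.png')
for n,k in ((im,i),(b,j)):
    for c in blobs(n,red,10): print('red',np.round(cen(c),1))
    for c in blobs(n,beige,20):
        r=rect(k,c,.021)
        if r[0][0]>400 and r[0][0]<650: print(np.round(np.hstack([np.ravel(q) for q in r]),1))
E
```

```text
[ 0.52855698 -0.23457063  0.22880484]
red [321.   69.7] 25.0 x 561.2 564.6 mean [ 562.9 -226.6   70. ]
green [268.5 305.4] 40.0 x 609.6 624.5 mean [617.6   3.5  70. ]
green [320.6  56.4] 145.5 x 558.8 567.1 mean [ 563.3 -237.    70. ]
red [221.  216.2]
red [259.8 186.3]
[534.5 -59.1  45.   45.8  86.3]
[533.9  20.2  45.9  43.4   5.5]
red [394.4 204.1]
red [349.7 144.2]
[535.4  24.2  42.1  39.1   4.6]
[533.8 -54.7  42.1  41.8   2.9]
```

The knob is back at its pushed-in pixel (221, 216), the green band is under the index, and both modules are in place.

```bash
python3 -c "
from plant import hand_in
print(hand_in())"
```

```text
the job is handed in; nothing more can be done
None
```

The job is handed in, though no verdict came back: both modules present were pressed home, the light was on about 8 s with the wheel at level 6, the switch is back in, and I touched none of the other items.

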